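Repack the refrigeration probe kit

TASK

Pack the four loose probes back into the open case: put each one in the foam pocket with its own outline and colour (pressure probe or clamp probe, red or blue), the right way round, lying flat and fully down on the pocket's floor. Set them in rather than dropping them, and leave the bottle and the wrench where they are.

Things in the scene. Friction and masses are not known exactly. Their poses are not given: they have to be found in the camera images.
- pressure_probe_red_center (a point): Pressure probe, red: black box body 40 mm wide from 50 mm behind this point to 40 mm ahead, red end cap and collar, grey display, brass nut (21 mm) as nose to 65 mm ahead; 110 g. 32 mm high. Point: middle of the grip, 16 mm above the underside; plain rigid sides there, 40 mm apart across y, 25 mm fore and aft. z up, x along its length to the nose end; at the start x is within 0.85 rad of world +x.
- pressure_probe_blue_center (a point): Pressure probe, blue: black box body 40 mm wide from 50 mm behind this point to 40 mm ahead, blue end cap and collar, grey display, brass nut (21 mm) as nose to 65 mm ahead; 110 g. 32 mm high. Point: middle of the grip, 16 mm above the underside; plain rigid sides there, 40 mm apart across y, 25 mm fore and aft. z up, x along its length to the nose end; at the start x is within 0.85 rad of world +x.
- clamp_probe_red_center (a point): Pipe-clamp probe, red: black and red grip 26 mm wide from 50 mm behind this point to 28 mm ahead, then two hooked jaws, 54 mm wide over all, to 65 mm ahead; 90 g. 32 mm high. Point: middle of the grip, 16 mm above the underside; plain rigid sides there, 26 mm apart across y, 25 mm fore and aft. z up, x along its length to the jaw end; at the start x is within 0.85 rad of world +x.
- clamp_probe_blue_center (a point): Pipe-clamp probe, blue: black and blue grip 26 mm wide from 50 mm behind this point to 28 mm ahead, then two hooked jaws, 54 mm wide over all, to 65 mm ahead; 90 g. 32 mm high. Point: middle of the grip, 16 mm above the underside; plain rigid sides there, 26 mm apart across y, 25 mm fore and aft. z up, x along its length to the jaw end; at the start x is within 0.85 rad of world +x.
- inlay_pressure_red_seat (a point): Pocket with red floor in a dark foam inlay (151 x 104 mm), outline of the red pressure probe. Point: where that probe's point comes when seated; x to the nose end, z up. Floor 16 mm below it, 11 mm above the table; pocket 12 mm deep, sloping sides, play 5 mm at floor, 10 mm at mouth. A finger channel 50 mm wide, down to the floor, crosses the inlay along y here. Probe stands 20 mm proud.
- inlay_pressure_blue_seat (a point): Pocket with blue floor in a dark foam inlay (151 x 104 mm), outline of the blue pressure probe. Point: where that probe's point comes when seated; x to the nose end, z up. Floor 16 mm below it, 11 mm above the table; pocket 12 mm deep, sloping sides, play 5 mm at floor, 10 mm at mouth. A finger channel 50 mm wide, down to the floor, crosses the inlay along y here. Probe stands 20 mm proud.
- inlay_clamp_red_seat (a point): Pocket with red floor in a dark foam inlay (151 x 104 mm), outline of the red clamp probe. Point: where that probe's point comes when seated; x to the jaw end, z up. Floor 16 mm below it, 11 mm above the table; pocket 12 mm deep, sloping sides, play 5 mm at floor, 10 mm at mouth. Finger channel as in the others. 2 x 2 inlays in the case, wall 30 mm high, 59 mm beside pocket middles.
- inlay_clamp_blue_seat (a point): Pocket with blue floor in a dark foam inlay (151 x 104 mm), outline of the blue clamp probe. Point: where that probe's point comes when seated; x to the jaw end, z up. Floor 16 mm below it, 11 mm above the table; pocket 12 mm deep, sloping sides, play 5 mm at floor, 10 mm at mouth. Finger channel as in the others. 2 x 2 inlays in the case, wall 30 mm high, 59 mm beside pocket middles.
- bottle_center (a point): Bystander: white leak-test bottle with green cap, 56 mm in diameter, 160 mm high, standing on the table to the right of the probes. This point is its centre, 80 mm up; z is its axis.
- wrench: Bystander: steel wrench 180 mm long lying on the table beyond the probes, about along y. Origin on its underside near the middle, x along its length.
Not all that is in view belongs to the job. What is shaped like the part that bears pressure_probe_red_center but green is not meant.

How it is judged (in metres and radians):
At the end, for the whole second after the job is handed in: Each of the four probes lies at rest in its own pocket (same kind, same colour): its point within 12 mm sideways and 2.5 mm in height of the seat point, its length within 0.25 rad of the outline's, tilted less than 0.045 rad (flat on the floor) (horizontal distance between pressure_probe_red_center and inlay_pressure_red_seat below 0.012 m and z of pressure_probe_red_center in the frame of inlay_pressure_red_seat between -0.0025 and 0.0025 m and angle between the x axis of pressure_probe_red_center and the x axis of inlay_pressure_red_seat, either way round below 0.25 rad and angle between each of pressure_probe_red_center, pressure_probe_blue_center, clamp_probe_red_center, clamp_probe_blue_center's own z axis and vertical below 0.045 rad and linear speed of each of pressure_probe_red, pressure_probe_blue, clamp_probe_red, clamp_probe_blue below 0.02 m/s and horizontal distance between pressure_probe_blue_center and inlay_pressure_blue_seat below 0.012 m and z of pressure_probe_blue_center in the frame of inlay_pressure_blue_seat between -0.0025 and 0.0025 m and angle between the x axis of pressure_probe_blue_center and the x axis of inlay_pressure_blue_seat, either way round below 0.25 rad and horizontal distance between clamp_probe_red_center and inlay_clamp_red_seat below 0.012 m and z of clamp_probe_red_center in the frame of inlay_clamp_red_seat between -0.0025 and 0.0025 m and angle between the x axis of clamp_probe_red_center and the x axis of inlay_clamp_red_seat, either way round below 0.25 rad and horizontal distance between clamp_probe_blue_center and inlay_clamp_blue_seat below 0.012 m and z of clamp_probe_blue_center in the frame of inlay_clamp_blue_seat between -0.0025 and 0.0025 m and angle between the x axis of clamp_probe_blue_center and the x axis of inlay_clamp_blue_seat, either way round below 0.25 rad); the robot touches nothing.
It fails at once if a probe is dropped (falls freely from more than about 3 cm) ((contact force between the fingers and pressure_probe_red below 0.05 N and linear speed of pressure_probe_red above 0.8 m/s) or (contact force between the fingers and pressure_probe_blue below 0.05 N and linear speed of pressure_probe_blue above 0.8 m/s) or (contact force between the fingers and clamp_probe_red below 0.05 N and linear speed of clamp_probe_red above 0.8 m/s) or (contact force between the fingers and clamp_probe_blue below 0.05 N and linear speed of clamp_probe_blue above 0.8 m/s)).
It fails at once if the bottle is shoved or knocked over (distance of bottle_center from where it was at the start of the episode above 0.03 m).
It fails at once if the wrench is shoved away (distance of wrench from where it was at the start of the episode above 0.03 m).
It also fails if it takes over 102 s, if anything falls off the work surface, if the arm or the gripper's body presses on something with over 40 N, if the wrist force passes 120 N, or if a joint passes its speed limit or range.

ROBOT

A 6-joint arm with a two-finger parallel gripper is mounted at the origin on the work surface. World frame = base frame: x ahead of the robot, y to its left, z up, the work surface at z = 0. Lengths are in mm, angles in rad, forces in N, time in s.
With the tool pointing down it reaches from about 250 to 800 mm from the base axis. Payload 8.5 kg.
Tool frame: the origin (TCP) lies at the very end of the fingers, on their centre line; the grasp point (between the pads) lies 19 mm behind it; x points along the fingers, y is the direction in which the jaws open and shut, and the axes are right-handed (so a half turn about x gives the same grasp; the last joint's range is limited). The gripper opens to 85 mm and grips with 20 to 120 N. Pads are 22 mm wide; open, the fingers measure 114 mm over their backs; the gripper's body (76 mm by 85 mm) begins 54 mm behind the grasp point. The pads swing forward as they close: fully open they stand 13 mm farther back than shut.
Start: joints at [-1.151, 0.238, -0.013, 1.319, 0, 1.571], TCP at [213.959, -479.375, 231.276] pointing down, gripper open.
Joint ranges: [-2.66, 2.66], [-1.03, 1.9], [-1.14, 1.46], [-1.82, 2.27], [-1.45, 1.34], [-3.14, 3.14]. Speed limits (rad/s): [2.22, 2.22, 2.79, 3.14, 3.14, 3.14].

INTERFACE

Orientations are given as a unit quaternion [w, x, y, z].
In Python, from bench import arm, viewer gives the robot as it stands.
- The arm moves only by the shell command python3 -m pendant 'ROWS' [OPENING] [FORCE]. ROWS is JSON, a list of rows, each an object of numbers: "dx", "dy", "dz": the shift along the tool's x, y, z in mm; "turn": the turn about the tool's x in rad. A call has 1 to 20 rows; each row shifts and turns the commanded pose from where the row before left it, along the tool's axes as they then stand; what a row does not reach is not made up. A row lasts 1/10 s, in which the tool goes at most 50 mm and 8.59 degrees, less where a joint would pass 70% of its speed; a pose out of reach is approached as far as the arm can. A call with a gripper value outside its range is refused whole. OPENING is the finger opening in mm, from 0 to 85.4, set as the call begins (- or left out, the last holds). The fingers move at their own pace and stop on an object; FORCE is the grip in N (left out, the last holds). Time passes only in rows, so rows that do not move let the fingers close. It gives the time, the measured TCP pose, the force and the opening at its end, in the units of the state.
- arm.get_state(): the state, without advancing time (a new reading comes with each control period).
- viewer.get_image(name): name is "scene" or "top" or "wrist"; returns the picture (400x640x3 uint8, red, green, blue); there is no depth.
- viewer.camera_info(name): a dict with "mtx" (3x3 intrinsics, pixels), "k1" (the pictures are not rectified: a ray, as slopes to the right and down, at radius r is drawn at 1 + k1 r^2 times it, then the intrinsics apply), "R" (3x3) and "t" (3): a world point X has camera coordinates R X + t; the wrist camera has in their place "mount" (4x4, takes a point from camera to tool coordinates, whose origin is the TCP and whose axes are the tool frame's). Camera axes: x right, y down, z forward; pixel columns grow to the right and rows downward; lengths in mm; the calibration is good to about 2 mm. A picture is of the moment at which its call begins: read the wrist's pose just before it. camera_info takes no time and is no camera call.
- arm.job_done(): hands the job in, once; it reports no verdict.
The state is a dict: "clock": time; "joint_pos": joint angles; "qvel": joint speeds; "joint_torque": joint torques, N m; "position": TCP position; "orientation": TCP orientation; "ft_force": force on the tool from outside, world axes, zero at the start; "wrist_torque": the same for the moment, N m; "finger_gap": finger opening in mm.
Only numpy, scipy, OpenCV 4.12 (cv2) and the standard library are available. Lean on these libraries where they do the work, as an engineer would, in place of code of your own. Each camera call takes 0.05 s, during which the arm holds its last target.

## Working session

There is one attempt and no reset: what is moved stays moved. The work goes in short steps, Python scripts to look and compute and a shell command to move; the robot and the scene stay as the last step left them, time stands still between calls to the robot, and variables do not carry over. Pictures are saved under pics/ and viewed, and the job is handed in when it is done.

```bash
ls -la; mkdir -p pics
python3 - <<'E'
from bench import arm, viewer
import cv2,numpy as np
print(arm.get_state())
for n in("top","scene","wrist"):
    im=viewer.get_image(n); cv2.imwrite(f"pics/{n}0.png",cv2.cvtColor(im,cv2.COLOR_RGB2BGR))
    print(n,viewer.camera_info(n))
E
```

```text
total 12
drwxr-xr-x  3 agent agent 4096 Dec  7 02:26 .
drwxr-xr-x 23 root  root  4096 Dec  7 02:26 ..
drwxr-xr-x  2 agent agent 4096 Dec  7 02:26 pics
{'clock': 0.0, 'joint_pos': array([-1.15100379e+00,  2.38786491e-01, -1.42219711e-02,  1.31921817e+00,
       -5.40827835e-06,  1.57079001e+00]), 'qvel': array([-0.00037883, -0.00043778, -0.00150466,  0.00044414, -0.00195009,
        0.00035994]), 'joint_torque': array([ 2.89469572e-03, -5.38783693e+01,  3.46436155e+01,  1.84726738e-02,
        2.47543412e-04, -2.58752584e-05]), 'position': array([ 213.80737233, -479.04507736,  230.68720675]), 'orientation': array([-0.14683963, -0.6914797 , -0.14782801,  0.69169417]), 'ft_force': array([-0.10280261, -0.42198659, -0.85915894]), 'wrist_torque': array([-0.03775113,  0.00895523, -0.04680742]), 'finger_gap': 85.23996599062815}
top {'mtx': array([[432.7552145 ,   0.        , 324.31758672],
       [  0.        , 432.7552145 , 194.62887409],
       [  0.        ,   0.        ,   1.        ]]), 'k1': -0.039397299322982283, 'R': array([[ 0.01988209, -0.99952823,  0.0234098 ],
       [-0.98504571
[... 393 characters left out ...]
   [ 0.30443177, -0.44582833, -0.84175911],
       [-0.49274063,  0.68257324, -0.53972257]]), 't': array([-387.89342835, -141.7394628 , 1510.80219014])}
wrist {'mtx': array([[306.01821111,   0.        , 321.84666014],
       [  0.        , 306.01821111, 197.3494762 ],
       [  0.        ,   0.        ,   1.        ]]), 'k1': -0.05930205900389546, 'mount': array([[ 3.19622491e-04, -2.73239197e-01,  9.61946069e-01,
        -1.41971613e+02],
       [ 9.99999735e-01,  7.16622429e-04, -1.28711030e-04,
         7.75461053e-01],
       [-6.54183229e-04,  9.61945855e-01,  2.73239353e-01,
        -6.98938363e+01],
       [ 0.00000000e+00,  0.00000000e+00,  0.00000000e+00,
         1.00000000e+00]])}
```

View pics/top0.png

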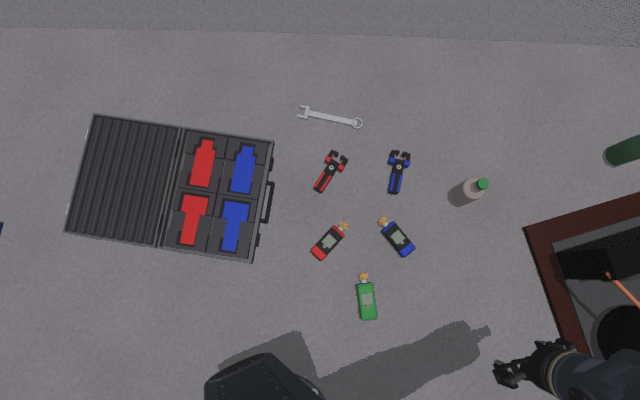

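View pics/scene0.png

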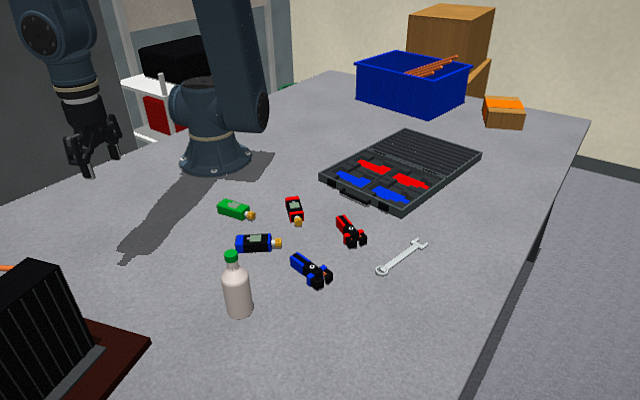

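View pics/wrist0.png

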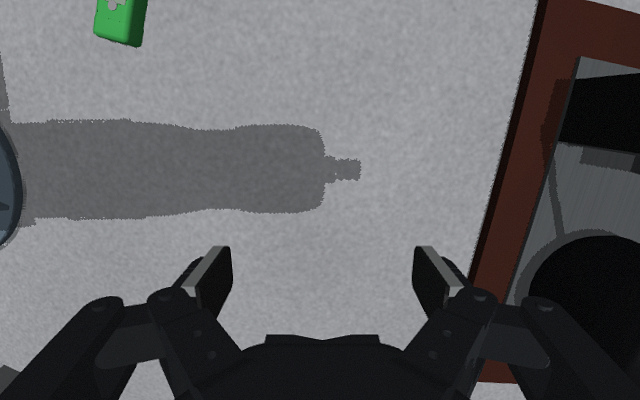

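The top view (u,v) shows everything. Candidates:
- **Red pressure probe:** (328,242)
- **Blue pressure probe:** (397,238)
- **Green look-alike:** (367,297), not wanted
- **Red clamp:** (330,172)
- **Blue clamp:** (398,172)
- **Pockets:** red (203,162) and (194,220), blue (243,168) and (235,226)

Next I'll check these in close crops and measure.

```bash
cat > h.py <<'E'
import cv2,numpy as np
from bench import arm,viewer
from scipy.spatial.transform import Rotation as Ro
def und(ci,uv):
    K=np.array(ci["mtx"]);d=np.array([ci["k1"],0,0,0,0.])
    return cv2.undistortPoints(np.array(uv,float).reshape(-1,1,2),K,d).reshape(-1,2)
def cast(ci,uv,z,st=None):
    s=und(ci,uv); D=np.c_[s,np.ones(len(s))]
    if "R" in ci:
        R=np.array(ci["R"]);o=-R.T@np.array(ci["t"]);W=D@R
    else:
        q=st["orientation"];T=Ro.from_quat([q[1],q[2],q[3],q[0]]).as_matrix()
        M=np.array(ci["mount"]);o=st["position"]+T@M[:3,3];W=D@(T@M[:3,:3]).T
    return (o+W*((z-o[2])/W[:,2])[:,None])[:,:2]
def masks(im):
    hsv=cv2.cvtColor(im,cv2.COLOR_RGB2HSV);H,S,V=cv2.split(hsv)
    return {"red":((H<8)|(H>172))&(S>150)&(V>90),"blue":(H>108)&(H<130)&(S>150)&(V>70),"brass":(H>12)&(H<28)&(S>110)&(V>110),"green":(H>45)&(H<75)&(S>130)&(V>80),"black":(V<45)}
E
python3 - <<'E'
from h import *
im=cv2.cvtColor(cv2.imread("pics/top0.png"),cv2.COLOR_BGR2RGB)
ci=viewer.camera_info("top")
m=masks(im)
for k in("red","blue","brass","green"):
    n,l,s,c=cv2.connectedComponentsWithStats(m[k].astype(np.uint8))
    for i in range(1,n):
        if s[i,4]>15:
            print(k,s[i],c[i].round(1),cast(ci,[c[i]],11)[0].round(1),cast(ci,[c[i]],30)[0].round(1))
a=cv2.resize(im[120:270,155:285],None,fx=4,fy=4,interpolation=cv2.INTER_CUBIC)
b=cv2.resize(im[140:330,300:430],None,fx=3.15,fy=3.15,interpolation=cv2.INTER_CUBIC)
cv2.imwrite("pics/case1.png",cv2.cvtColor(a,cv2.COLOR_RGB2BGR));cv2.imwrite("pics/probes1.png",cv2.cvtColor(b,cv2.COLOR_RGB2BGR))
E
```

```text
red [189 139  26  48 823] [202.5 164.1] [641.3 227.5] [636.7 222.4]
red [325 156   7   6  27] [327.8 158.6] [ 664.4 -102. ] [ 659.5 -101.5]
red [338 164   6   6  27] [340.6 166.6] [ 643.6 -136.2] [ 639.  -135.1]
red [314 171  11  16  41] [319.1 179. ] [608.6 -80.4] [604.6 -80.2]
red [320 175  12  16  51] [325.3 182.9] [598.6 -96.6] [594.7 -96.2]
red [180 194  29  51 884] [191.7 216.4] [502.2 246.1] [500.  240.6]
red [332 226  12  11  34] [338.1 230.9] [ 473.3 -132.1] [ 471.6 -131.1]
red [311 245  15  15 115] [317.8 252.5] [417.2 -81.2] [416.4 -81. ]
blue [230 146  26  48 818] [243.1 170.4] [626.7 120. ] [622.4 116.7]
blue [389 157   6   6  27] [391.7 159.7] [ 665.8 -272. ] [ 660.8 -268.6]
blue [404 160   6   6  24] [406.6 162.8] [ 658.5 -311.9] [ 653.7 -307.8]
blue [389 173   6  18  61] [391.8 181.7] [ 606.1 -271.8] [ 602.2 -268.4]
blue [397 175   5  17  33] [398.8 183.2] [ 602.8 -290.6] [ 598.9 -286.9]
blue [222 201  28  51 870] [233.  222.9] [487.9 138.7] [485.9 135. ]
blue [382 222  13  10  35] [388.  226.4] [ 487.8 -261.3] [ 485.8 -258.1]
blue [399 242  16  15 114] [406.8 249.4] [ 429.5 -309.7] [ 428.5 -305.6]
brass [378 217   9   8  41] [382.1 220.3] [ 503.5 -246. ] [ 501.3 -243. ]
brass [339 221   9   9  47] [343.3 225.1] [ 488.8 -145.4] [ 486.8 -144.2]
brass [359 273   9   6  47] [362.7 275.6] [ 361.3 -196.3] [ 361.5 -194.2]
```

View pics/case1.png

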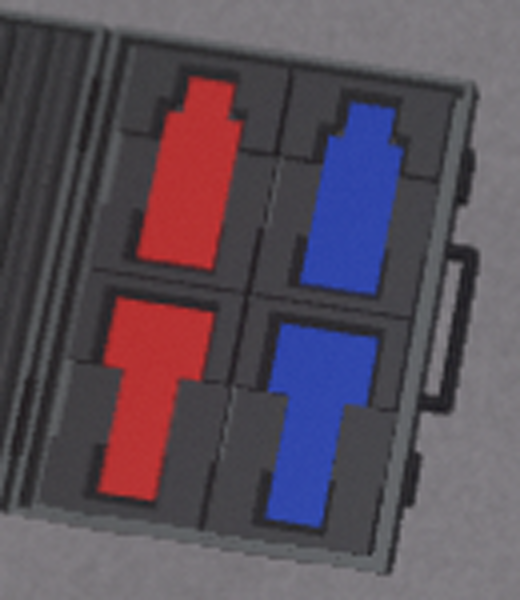

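View pics/probes1.png

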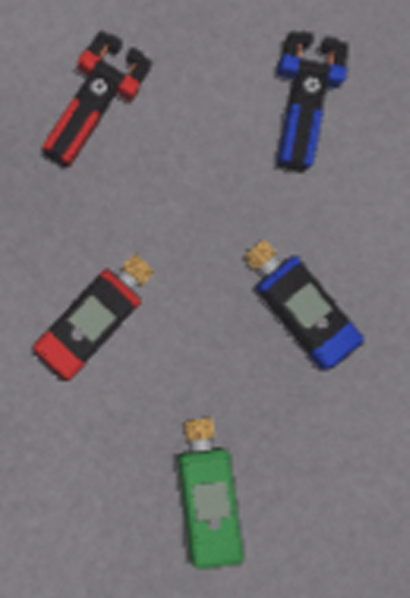

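Crops confirm it. The upper pockets are the pressure outlines (red left, blue right) and the lower ones are the clamp outlines, all with the nose or jaw end up, toward world +x. The green probe is separate. Next, poses.

```bash
cat >> h.py <<'E'
def topim(name=None):
    im=viewer.get_image("top")
    if name: cv2.imwrite(name,cv2.cvtColor(im,cv2.COLOR_RGB2BGR))
    return im
def ends(P,ax):
    c=ax@P.T; n=np.array([-ax[1],ax[0]])@P.T
    return c.min(),c.max(),n.min(),n.max()
E
python3 - <<'E'
from h import *
im=cv2.cvtColor(cv2.imread("pics/top0.png"),cv2.COLOR_BGR2RGB)
ci=viewer.camera_info("top"); R=np.array(ci["R"]);print("cam",-R.T@np.array(ci["t"]))
m=masks(im)
# pockets
C={}
for k in("red","blue"):
    n,l,s,c=cv2.connectedComponentsWithStats(m[k].astype(np.uint8))
    for i in range(1,n):
        if s[i,4]>500:
            yx=np.argwhere(l==i)[:,::-1]; cn,_=cv2.findContours((l==i).astype(np.uint8),0,cv2.CHAIN_APPROX_NONE)
            C[k+("P" if c[i][1]<195 else "C")]=cast(ci,yx,11)
cen={k:v.mean(0) for k,v in C.items()}
for a,b in(("redP","redC"),("blueP","blueC"),("redP","blueP"),("redC","blueC")):
    d=cen[a]-cen[b];print(a,b,np.hypot(*d).round(1),np.arctan2(d[1],d[0]).round(3))
d=(cen["redP"]+cen["blueP"]-cen["redC"]-cen["blueC"]);th0=np.arctan2(d[1],d[0])
w=(cen["redP"]+cen["redC"]-cen["blueP"]-cen["blueC"]);th1=np.arctan2(w[1],w[0])-np.pi/2
print("yaw",th0,th1)
for k,P in C.items():
    p0,V=P.mean(0),np.linalg.svd(P-P.mean(0),full_matrices=0)[2]
    ax=V[0]*np.sign(V[0][0])
    th=th1; ax2=np.array([np.cos(th),np.sin(th)]);n=np.array([-ax2[1],ax2[0]])
    e=ends(P,ax2); s=ax2*((e[0]+e[1])/2-7.5)+n*(e[2]+e[3])/2
    print(k,"pcayaw",np.arctan2(ax[1],ax[0]).round(3),"ext",np.round([e[1]-e[0],e[3]-e[2]],1),"seat",s.round(1))
# probes
g=(m["red"]|m["blue"]|m["brass"]|m["green"]|(im.max(2)<62)).astype(np.uint8)
g=cv2.morphologyEx(g,cv2.MORPH_CLOSE,np.ones((3,3)))
g[:, :300]=0;g[:,440:]=0;g[:140]=0;g[315:]=0
vis=im.copy()
n,l,s,c=cv2.connectedComponentsWithStats(g)
for i in range(1,n):
    if s[i,4]<100: continue
    cn,_=cv2.findContours((l==i).astype(np.uint8),0,cv2.CHAIN_APPROX_NONE)
    cn=max(cn,key=cv2.contourArea); cv2.drawContours(vis,[cn],-1,(255,255,0),1)
    P=cast(ci,cn[:,0,:],16); r=cv2.minAreaRect(P.astype(np.float32)); B=cv2.boxPoints(r)
    e1,e2=B[1]-B[0],B[2]-B[1]; L=e1 if np.hypot(*e1)>np.hypot(*e2) else e2
    ax=L/np.hypot(*L); ax*=np.sign(ax[0]); ctr=np.array(r[0])
    print(c[i].round(0),"size",np.round(r[1],1),"ctr",ctr.round(1),"yaw",np.arctan2(ax[1],ax[0]).round(3),"point",(ctr-7.5*ax).round(1))
v=cv2.resize(vis[140:330,300:430],None,fx=3.15,fy=3.15,interpolation=cv2.INTER_NEAREST);cv2.imwrite("pics/seg1.png",cv2.cvtColor(v,cv2.COLOR_RGB2BGR))
E
```

```text
cam [ 374.08044625  -72.54836894 1123.45340275]
redP redC 140.3 -0.133
blueP blueC 140.1 -0.134
redP blueP 108.5 1.436
redC blueC 108.4 1.439
yaw -0.13341169894845312 -0.13332921200431258
redP pcayaw -0.134 ext [125.6  51.3] seat [638.9 227.6]
redC pcayaw -0.133 ext [125.7  65.5] seat [486.9 248.2]
blueP pcayaw -0.135 ext [125.3  50. ] seat [624.5 120.2]
blueC pcayaw -0.133 ext [125.  64.] seat [472.5 140.6]
[329. 171.] size [ 52.8 116.3] ctr [ 626.8 -103.2] yaw -0.55 point [620.4 -99.3]
[397. 171.] size [ 53.4 116.6] ctr [ 630.5 -289.5] yaw -0.036 point [ 623.  -289.2]
[398. 240.] size [89.8 43.6] ctr [ 455.5 -284.8] yaw 0.684 point [ 449.7 -289.6]
[326. 244.] size [38.7 90.1] ctr [ 441.9 -103.5] yaw -0.73 point [436.3 -98.5]
```

View pics/seg1.png

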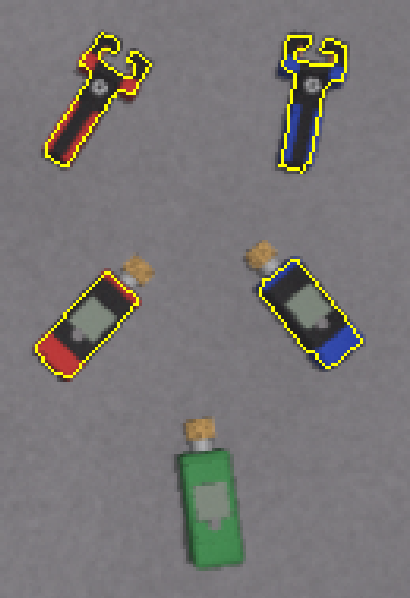

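```bash
cat >> h.py <<'E'
def Rt(st):
    q=st["orientation"];return Ro.from_quat([q[1],q[2],q[3],q[0]]).as_matrix()
def plan(x,y,z,yaw):
    """rows needed: first turn(with dx), then dy,dz in turned tool axes. yaw: object x axis; jaws across it"""
    st=arm.get_state();T=Rt(st);p=st["position"]
    cur=np.arctan2(T[1,1],T[0,1]) # heading of tool y
    d=(yaw+np.pi/2-cur+np.pi/2)%np.pi-np.pi/2   # world turn, nearest
    t=-d  # tool x points down
    n=np.array([x,y,z])-p
    h=cur+d; ty=np.array([np.cos(h),np.sin(h)]); tz=np.cross([0,0,-1],[*ty,0])[:2]
    print("clk",round(st["clock"],2),"pos",p.round(1),"tilt",np.round(np.arccos(-T[2,0]),4),"j1,6",st["joint_pos"][[0,5]].round(2),"gap",round(st["finger_gap"],1))
    print("turn %.3f (other way %.3f)  dx %.1f  dy %.1f  dz %.1f  [flip: dy,dz negated]"%(t,t-np.sign(t)*np.pi,-n[2],ty@n[:2],tz@n[:2]))
    return d
E
python3 - <<'E'
from h import *
st=arm.get_state();print(Rt(st).round(3))
plan(445.6,-106.8,120,-.73)
plan(624,-289,120,-.17)
E
```

```text
[[-0.     0.408 -0.913]
 [ 0.001 -0.913 -0.408]
 [-1.    -0.001  0.   ]]
clk 0.15 pos [ 213.8 -479.1  230.8] tilt 0.0011 j1,6 [-1.15  1.57] gap 85.5
turn 1.150 (other way -1.992)  dx 110.8  dy -432.0  dz 75.6  [flip: dy,dz negated]
clk 0.15 pos [ 213.8 -479.1  230.8] tilt 0.0011 j1,6 [-1.15  1.57] gap 85.5
turn 0.590 (other way -2.552)  dx 110.8  dy -256.8  dz -372.1  [flip: dy,dz negated]
```

```bash
python3 -m pendant '[{"turn":-0.149,"dx":8},{"turn":-0.149,"dx":8},{"turn":-0.149,"dx":8},{"turn":-0.149,"dx":8},{"turn":-0.149,"dx":8},{"turn":-0.149,"dx":8},{"turn":-0.149,"dx":8},{"turn":-0.149,"dx":8},{"turn":-0.149,"dx":8},{"turn":-0.149,"dx":8},{"turn":-0.149,"dx":8},{"turn":-0.149,"dx":8},{"turn":-0.149,"dx":8},{"turn":-0.055,"dx":8}]' 66 30
python3 - <<'E'
from h import *
plan(445.6,-106.8,110,-.73)
E
```

```text
clk 0.15 pos [ 213.8 -479.1  230.8] tilt 0.0011 j1,6 [-1.15  1.57] gap 85.5
turn 1.150 (other way -1.992)  dx 120.8  dy -432.0  dz 75.6  [flip: dy,dz negated]schema error: expected keys dx, dy, dz, turn
```

```bash
python3 -m pendant '[{"dx":8,"dy":0,"dz":0,"turn":-0.149},{"dx":8,"dy":0,"dz":0,"turn":-0.149},{"dx":8,"dy":0,"dz":0,"turn":-0.149},{"dx":8,"dy":0,"dz":0,"turn":-0.149},{"dx":8,"dy":0,"dz":0,"turn":-0.149},{"dx":8,"dy":0,"dz":0,"turn":-0.149},{"dx":8,"dy":0,"dz":0,"turn":-0.149},{"dx":8,"dy":0,"dz":0,"turn":-0.149},{"dx":8,"dy":0,"dz":0,"turn":-0.149},{"dx":8,"dy":0,"dz":0,"turn":-0.149},{"dx":8,"dy":0,"dz":0,"turn":-0.149},{"dx":8,"dy":0,"dz":0,"turn":-0.149},{"dx":8,"dy":0,"dz":0,"turn":-0.149},{"dx":8,"dy":0,"dz":0,"turn":-0.055}]' 66 30
python3 - <<'E'
from h import *
plan(445.6,-106.8,110,-.73)
E
```

```text
clock: 1.55
position: [213.9, -479.2, 118.7]
orientation: [0.661, 0.251, 0.661, -0.25]
ft_force: [-1.3, -0.1, 0.2]
finger_gap: 66.0
clk 1.55 pos [ 213.9 -479.2  118.7] tilt 0.0006 j1,6 [-1.15 -0.43] gap 66.0
turn 0.006 (other way -3.136)  dx 8.7  dy 432.0  dz -75.7  [flip: dy,dz negated]
```

```bash
python3 -m pendant '[{"dx":1,"dy":43.2,"dz":-7.6,"turn":0},{"dx":1,"dy":43.2,"dz":-7.6,"turn":0},{"dx":1,"dy":43.2,"dz":-7.6,"turn":0},{"dx":1,"dy":43.2,"dz":-7.6,"turn":0},{"dx":1,"dy":43.2,"dz":-7.6,"turn":0},{"dx":1,"dy":43.2,"dz":-7.6,"turn":0},{"dx":1,"dy":43.2,"dz":-7.6,"turn":0},{"dx":1,"dy":43.2,"dz":-7.6,"turn":0},{"dx":0,"dy":43.2,"dz":-7.6,"turn":0},{"dx":0,"dy":43.2,"dz":-7.6,"turn":0},{"dx":0,"dy":0,"dz":0,"turn":0},{"dx":0,"dy":0,"dz":0,"turn":0}]'
cat >> h.py <<'E'
def wr(name):
    st=arm.get_state(); im=viewer.get_image("wrist"); cv2.imwrite(name,cv2.cvtColor(im,cv2.COLOR_RGB2BGR)); return st,im
E
python3 - <<'E'
from h import *
wr("pics/w1.png")
plan(445.6,-106.8,110,-.73)
E
```

```text
clock: 2.75
position: [445.4, -105.8, 111.0]
orientation: [0.661, 0.251, 0.661, -0.252]
ft_force: [0.5, 0.1, 0.1]
finger_gap: 66.0
clk 2.8 pos [ 444.9 -106.6  111.1] tilt 0.001 j1,6 [-0.24  0.49] gap 66.0
turn 0.001 (other way -3.140)  dx 1.1  dy 0.3  dz 0.7  [flip: dy,dz negated]
```

View pics/w1.png

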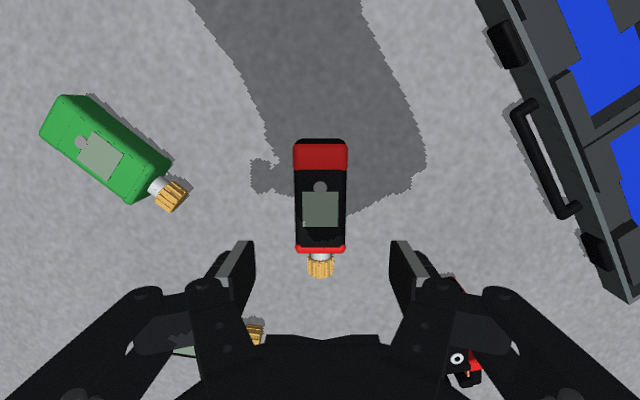

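The wrist view has the red pressure probe centred between the fingers: cap at (320,155), nut at (320,266). Green is off at (110,150). Casting its edges now.

```bash
cat >> h.py <<'E'
def rel(st,P):
    "world xy -> along tool z (object x), along tool y, relative to TCP"
    T=Rt(st);d=np.c_[P-st["position"][:2],np.zeros(len(P))]@T
    return d[:,[2,1]].round(1)
E
python3 - <<'E'
from h import *
st=arm.get_state(); ci=viewer.camera_info("wrist")
im=cv2.cvtColor(cv2.imread("pics/w1.png"),cv2.COLOR_BGR2RGB)
m=masks(im); col=m["red"][:,320]; r=np.where(m["red"][:290,320])[0];print("red rows col320",r.min(),r.max(),[ (a,b) for a,b in zip(r[:-1],r[1:]) if b-a>2])
c=np.where((im[200,250:390].max(1)<60))[0]+250;print("dark cols row200",c.min(),c.max(),im[200,285:355:3].max(1))
print(im[130:150,330].tolist()); print(im[240:260,330].tolist())
for z in(32,30): print(rel(st,cast(ci,[[320,143],[320,170],[320,247],[320,252],[296,200],[346,200]],z,st)))
E
```

```text
red rows col320 144 252 [(np.int64(169), np.int64(247))]
dark cols row200 295 345 [165 162 162 106  13  16 105 101 103 104 101 103 102 104 103 103 105 106
  16  13   8 105 105 105]
[[102, 102, 106], [101, 102, 105], [101, 103, 106], [98, 99, 102], [99, 100, 103], [98, 100, 102], [101, 101, 103], [104, 106, 107], [51, 52, 54], [3, 2, 5], [12, 12, 10], [6, 5, 7], [7, 13, 14], [24, 12, 14], [146, 26, 24], [140, 25, 24], [142, 25, 25], [147, 28, 27], [150, 30, 29], [153, 31, 30]]
[[26, 27, 31], [27, 28, 31], [28, 29, 31], [25, 28, 30], [27, 29, 30], [21, 27, 27], [35, 26, 28], [136, 36, 36], [239, 57, 55], [231, 54, 52], [225, 48, 45], [218, 42, 40], [195, 38, 36], [145, 61, 52], [97, 97, 84], [101, 94, 81], [98, 89, 76], [92, 79, 58], [103, 82, 42], [147, 118, 63]]
[[-46.1  -1.1]
 [-26.5  -1.1]
 [ 35.   -1.1]
 [ 39.3  -1.1]
 [ -3.6 -19.2]
 [ -3.6  18.5]]
[[-45.9  -1.1]
 [-26.1  -1.1]
 [ 35.9  -1.2]
 [ 40.3  -1.2]
 [ -3.  -19.4]
 [ -3.   18.6]]
```

```bash
python3 -m pendant '[{"dx":30,"dy":0,"dz":0,"turn":0},{"dx":30,"dy":0,"dz":0,"turn":0},{"dx":25,"dy":0,"dz":0,"turn":0},{"dx":15,"dy":0,"dz":0,"turn":0},{"dx":6,"dy":0,"dz":0,"turn":0},{"dx":0,"dy":0,"dz":0,"turn":0},{"dx":0,"dy":0,"dz":0,"turn":0}]' 66 40; python3 -m pendant '[{"dx":0,"dy":0,"dz":0,"turn":0},{"dx":0,"dy":0,"dz":0,"turn":0},{"dx":0,"dy":0,"dz":0,"turn":0},{"dx":0,"dy":0,"dz":0,"turn":0},{"dx":0,"dy":0,"dz":0,"turn":0},{"dx":0,"dy":0,"dz":0,"turn":0},{"dx":0,"dy":0,"dz":0,"turn":0}]' 20 40
```

```text
clock: 3.5
position: [445.5, -107.4, 5.9]
orientation: [0.661, 0.253, 0.66, -0.253]
ft_force: [0.2, 0.0, -0.5]
finger_gap: 66.0
clock: 4.2
position: [445.9, -107.0, 6.2]
orientation: [0.661, 0.252, 0.66, -0.252]
ft_force: [-0.7, -1.1, 5.6]
finger_gap: 39.6
```

```bash
python3 -m pendant '[{"dx":-10,"dy":0,"dz":0,"turn":0},{"dx":-25,"dy":0,"dz":0,"turn":0},{"dx":-30,"dy":0,"dz":0,"turn":-0.14},{"dx":-25,"dy":0,"dz":0,"turn":-0.14},{"dx":-10,"dy":0,"dz":0,"turn":-0.14},{"dx":0,"dy":0,"dz":0,"turn":-0.14},{"dx":0,"dy":0,"dz":0,"turn":-0.037},{"dx":0,"dy":0,"dz":0,"turn":0}]' 20 40
python3 - <<'E'
from h import *
plan(638.9,227.6,90,-.133)
E
```

```text
clock: 5.0
position: [445.4, -106.7, 106.2]
orientation: [0.706, 0.047, 0.705, -0.047]
ft_force: [-0.1, 0.8, -0.9]
finger_gap: 39.3
clk 5.0 pos [ 445.4 -106.7  106.2] tilt 0.0009 j1,6 [-0.24 -0.1 ] gap 39.3
turn 0.001 (other way -3.141)  dx 16.2  dy 357.0  dz 147.4  [flip: dy,dz negated]
```

```bash
python3 -m pendant '[{"dx":0,"dy":20,"dz":8.2,"turn":0},{"dx":0,"dy":38,"dz":15.7,"turn":0},{"dx":0,"dy":38,"dz":15.7,"turn":0},{"dx":0,"dy":38,"dz":15.7,"turn":0},{"dx":0,"dy":38,"dz":15.7,"turn":0},{"dx":0,"dy":38,"dz":15.7,"turn":0},{"dx":0,"dy":38,"dz":15.7,"turn":0},{"dx":0,"dy":38,"dz":15.7,"turn":0},{"dx":0,"dy":38,"dz":15.7,"turn":0},{"dx":0,"dy":33,"dz":13.6,"turn":0},{"dx":0,"dy":0,"dz":0,"turn":0},{"dx":0,"dy":0,"dz":0,"turn":0},{"dx":0,"dy":0,"dz":0,"turn":0}]' 20 40
python3 - <<'E'
from h import *
wr("pics/w2.png")
plan(638.9,227.6,90,-.133)
E
```

```text
clock: 6.3
position: [638.0, 226.8, 105.3]
orientation: [0.705, 0.047, 0.706, -0.047]
ft_force: [-0.3, 0.7, -1.5]
finger_gap: 38.8
clk 6.35 pos [638.1 226.6 105.5] tilt 0.0007 j1,6 [0.34 0.48] gap 39.2
turn -0.001 (other way 3.140)  dx 15.5  dy 1.1  dz 0.6  [flip: dy,dz negated]
```

View pics/w2.png

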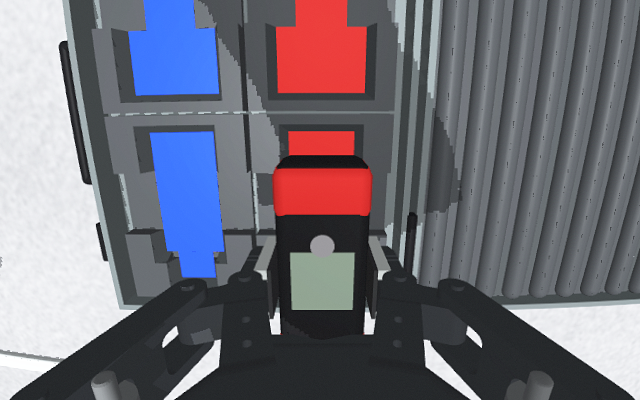

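Wrist view over the case: the red pressure pocket's rear edge shows at (287–354,130) behind the held probe, and the blue pressure pocket is fully visible with its rear at (150–214,130) and nose end at (198,277). Casting these onto the floor plane.

Run:
```python
from h import *
st=arm.get_state(); ci=viewer.camera_info("wrist")
im=cv2.cvtColor(cv2.imread("pics/w2.png"),cv2.COLOR_BGR2RGB);m=masks(im)
for n,uv in(("redback",[[287,131],[354,131]]),("blueback",[[151,131],[214,131]]),("bluenose",[[182,277],[215,277]]),("blue clamp back of jaw.. front edge",[[134,95],[219,95]]),("red clamp front",[[277,93],[366,93]]),("held cap",[[274,168],[371,168]])):
    z=11 if n!="held cap" else 90+28+2
    P=cast(ci,uv,z,st); print(n,P.round(1).tolist(),rel(st,P).tolist(),"w",np.hypot(*(P[1]-P[0])).round(1))
P=cast(ci,np.argwhere(m["blue"])[:,::-1],11,st); a=np.array([np.cos(-.133),np.sin(-.133)]);
P=P[(P@a)>cast(ci,[[180,120]],11,st)[0]@a]; e=ends(P,a); n=np.array([-a[1],a[0]])
print("blueP ext",e[1]-e[0],e[3]-e[2],"seat",a*((e[0]+e[1])/2-7.5)+n*(e[2]+e[3])/2)
```

```text
redback [[581.4, 207.2], [588.2, 257.6]] [[-53.6, -26.8], [-53.6, 24.1]] w 50.9
blueback [[566.4, 102.7], [573.6, 151.8]] [[-54.5, -132.4], [-53.9, -82.7]] w 49.7
bluenose [[692.8, 94.4], [696.4, 123.9]] [[71.9, -123.7], [71.4, -94.0]] w 29.7
blue clamp back of jaw.. front edge [[538.4, 96.6], [548.3, 161.2]] [[-81.5, -142.2], [-80.2, -76.7]] w 65.5
red clamp front [[553.1, 204.3], [561.8, 269.4]] [[-81.3, -33.4], [-81.3, 32.3]] w 65.7
held cap [[590.9, 212.3], [596.4, 252.9]] [[-44.9, -20.5], [-44.9, 20.5]] w 41.0
blueP ext 125.84882071734637 50.6763260088843 seat [625.01381585 118.55230311]
```

```bash
python3 -m pendant '[{"dx":20,"dy":0,"dz":1,"turn":0},{"dx":25,"dy":0,"dz":0,"turn":0},{"dx":20,"dy":0,"dz":0,"turn":0},{"dx":10,"dy":0,"dz":0,"turn":0},{"dx":6,"dy":0,"dz":0,"turn":0},{"dx":3,"dy":0,"dz":0,"turn":0},{"dx":0,"dy":0,"dz":0,"turn":0},{"dx":0,"dy":0,"dz":0,"turn":0}]' 20 40
```

```text
clock: 7.15
position: [640.2, 227.6, 22.2]
orientation: [0.706, 0.047, 0.705, -0.047]
ft_force: [0.4, -0.5, -0.8]
finger_gap: 40.0
```

```bash
python3 -m pendant '[{"dx":1,"dy":0,"dz":0,"turn":0},{"dx":1,"dy":0,"dz":0,"turn":0},{"dx":0.5,"dy":0,"dz":0,"turn":0},{"dx":0,"dy":0,"dz":0,"turn":0}]' 20 40
```

```text
clock: 7.55
position: [639.6, 227.5, 18.8]
orientation: [0.706, 0.047, 0.706, -0.047]
ft_force: [0.7, -0.4, -0.2]
finger_gap: 39.0
```

```bash
python3 -m pendant '[{"dx":0.8,"dy":0,"dz":0,"turn":0},{"dx":0.8,"dy":0,"dz":0,"turn":0},{"dx":0,"dy":0,"dz":0,"turn":0}]' 20 40
```

```text
clock: 7.85
position: [639.7, 227.5, 17.3]
orientation: [0.706, 0.047, 0.706, -0.047]
ft_force: [-0.5, 1.0, -0.4]
finger_gap: 39.6
```

```bash
python3 -m pendant '[{"dx":0.5,"dy":0,"dz":0,"turn":0},{"dx":0,"dy":0,"dz":0,"turn":0}]' 20 40; python3 -m pendant '[{"dx":0,"dy":0,"dz":0,"turn":0},{"dx":0,"dy":0,"dz":0,"turn":0},{"dx":0,"dy":0,"dz":0,"turn":0},{"dx":0,"dy":0,"dz":0,"turn":0}]' 62 40; python3 -m pendant '[{"dx":-10,"dy":0,"dz":0,"turn":0},{"dx":-30,"dy":0,"dz":0,"turn":0},{"dx":-30,"dy":0,"dz":0,"turn":0},{"dx":-30,"dy":0,"dz":0,"turn":0},{"dx":0,"dy":0,"dz":0,"turn":0}]' 62 40;  python3 - <<'E'
from h import *
wr("pics/w3.png")
plan(459.4,-281.6,110,.69)
E
```

```text
clock: 8.05
position: [639.7, 227.6, 17.3]
orientation: [0.706, 0.047, 0.705, -0.047]
ft_force: [-1.9, -0.6, 5.1]
finger_gap: 39.5
clock: 8.45
position: [639.7, 227.5, 16.6]
orientation: [0.705, 0.047, 0.706, -0.047]
ft_force: [-0.4, 0.3, -0.4]
finger_gap: 62.1
clock: 8.95
position: [642.1, 228.3, 122.3]
orientation: [0.708, 0.048, 0.703, -0.046]
ft_force: [-0.4, -0.2, 0.6]
finger_gap: 62.2
clk 9.0 pos [641.2 228.  119.9] tilt 0.005 j1,6 [0.34 0.47] gap 62.2
turn -0.823 (other way 2.319)  dx 9.9  dy -277.3  dz -464.6  [flip: dy,dz negated]
```

View pics/w3.png

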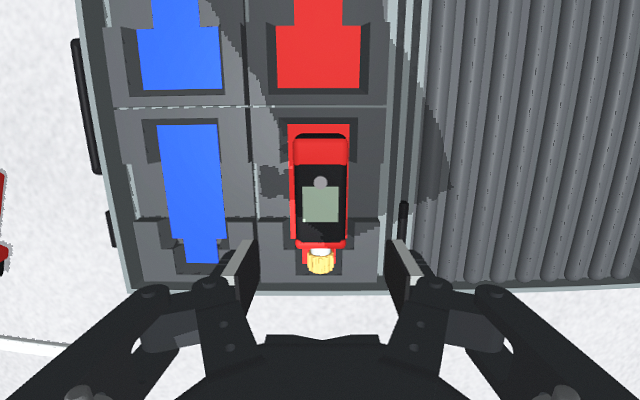

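Red pressure is seated and centred: cap at (320,150), nut at (320,260), equal floor margins. The wrist force rose to 5 N at contact before release. Next is blue pressure.

```bash
python3 -m pendant '[{"dx":0,"dy":0,"dz":0,"turn":-0.14},{"dx":0,"dy":0,"dz":0,"turn":-0.14},{"dx":0,"dy":0,"dz":0,"turn":-0.14},{"dx":0,"dy":0,"dz":0,"turn":-0.14},{"dx":0,"dy":0,"dz":0,"turn":-0.14},{"dx":0,"dy":0,"dz":0,"turn":-0.123},{"dx":0,"dy":-12,"dz":-20,"turn":0},{"dx":0,"dy":-23,"dz":-38.6,"turn":0},{"dx":0,"dy":-23,"dz":-38.6,"turn":0},{"dx":0,"dy":-23,"dz":-38.6,"turn":0},{"dx":0,"dy":-23,"dz":-38.6,"turn":0},{"dx":0,"dy":-23,"dz":-38.6,"turn":0},{"dx":0,"dy":-23,"dz":-38.6,"turn":0},{"dx":0,"dy":-23,"dz":-38.6,"turn":0},{"dx":0,"dy":-23,"dz":-38.6,"turn":0},{"dx":2,"dy":-23,"dz":-38.6,"turn":0},{"dx":4,"dy":-23,"dz":-38.6,"turn":0},{"dx":4,"dy":-23,"dz":-38.6,"turn":0},{"dx":0,"dy":-12,"dz":-20,"turn":0},{"dx":0,"dy":0,"dz":0,"turn":0}]' 66 40;  python3 - <<'E'
from h import *
wr("pics/w4.png")
plan(459.4,-281.6,110,.69)
E
```

```text
clock: 11.0
position: [456.2, -284.3, 106.0]
orientation: [0.665, -0.238, 0.666, 0.238]
ft_force: [0.2, 0.7, 0.2]
finger_gap: 66.3
clk 11.05 pos [ 456.7 -282.8  106. ] tilt 0.0014 j1,6 [-0.55 -1.24] gap 66.3
turn -0.003 (other way 3.139)  dx -4.0  dy -0.8  dz 2.8  [flip: dy,dz negated]
```

View pics/w4.png

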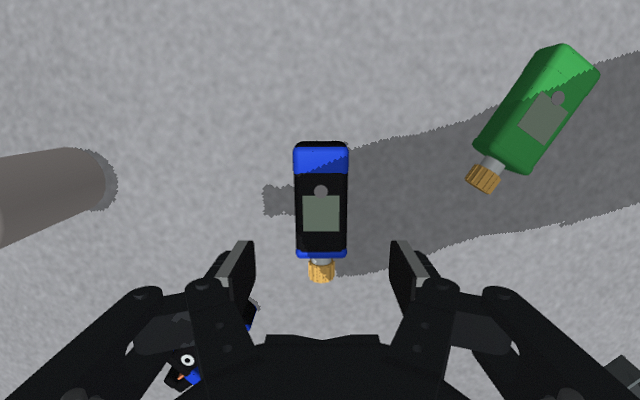

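Blue pressure probe is centred between the fingers: cap at (320,158), collar at (320,254), nut at (321,272).

Run:
```python
from h import *
st=arm.get_state(); ci=viewer.camera_info("wrist")
im=cv2.cvtColor(cv2.imread("pics/w4.png"),cv2.COLOR_BGR2RGB);m=masks(im)
r=np.where(m["blue"][120:270,320])[0]+120;print(r.min(),r.max())
for q in(r.min(),r.max()):
    c=np.where(m["blue"][q-2 if q>200 else q+5,270:370])[0]+270;print(q,c.min(),c.max(),rel(st,cast(ci,[[c.min(),q],[c.max(),q]],32,st)).tolist())
```

```text
147 257
147 293 348 [[-44.2, -21.0], [-44.3, 17.6]]
257 297 345 [[40.7, -20.0], [40.8, 17.4]]
```

```bash
python3 -m pendant '[{"dx":30,"dy":-0.8,"dz":1.6,"turn":0},{"dx":30,"dy":0,"dz":0,"turn":0},{"dx":20,"dy":0,"dz":0,"turn":0},{"dx":15,"dy":0,"dz":0,"turn":0},{"dx":5,"dy":0,"dz":0,"turn":0},{"dx":0,"dy":0,"dz":0,"turn":0},{"dx":0,"dy":0,"dz":0,"turn":0}]' 66 40; python3 -m pendant '[{"dx":0,"dy":0,"dz":0,"turn":0},{"dx":0,"dy":0,"dz":0,"turn":0},{"dx":0,"dy":0,"dz":0,"turn":0},{"dx":0,"dy":0,"dz":0,"turn":0},{"dx":0,"dy":0,"dz":0,"turn":0},{"dx":0,"dy":0,"dz":0,"turn":0},{"dx":0,"dy":0,"dz":0,"turn":0}]' 20 40
```

```text
clock: 11.75
position: [460.1, -281.2, 7.3]
orientation: [0.665, -0.24, 0.665, 0.239]
ft_force: [-0.1, -0.6, 0.3]
finger_gap: 66.0
clock: 12.45
position: [460.1, -281.8, 7.6]
orientation: [0.666, -0.24, 0.665, 0.239]
ft_force: [0.6, 1.6, 5.4]
finger_gap: 39.4
```

```bash
python3 -m pendant '[{"dx":-10,"dy":0,"dz":0,"turn":0},{"dx":-25,"dy":0,"dz":0,"turn":0},{"dx":-30,"dy":0,"dz":0,"turn":0.14},{"dx":-25,"dy":0,"dz":0,"turn":0.14},{"dx":-10,"dy":0,"dz":0,"turn":0.14},{"dx":0,"dy":0,"dz":0,"turn":0.14},{"dx":0,"dy":0,"dz":0,"turn":0.14},{"dx":0,"dy":0,"dz":0,"turn":0.123},{"dx":0,"dy":0,"dz":0,"turn":0}]' 20 40
python3 - <<'E'
from h import *
plan(625,119.5,107,-.133)
E
```

```text
clock: 13.35
position: [459.5, -281.6, 107.4]
orientation: [0.706, 0.048, 0.705, -0.048]
ft_force: [-0.4, 0.1, -1.7]
finger_gap: 39.2
clk 13.35 pos [ 459.5 -281.6  107.4] tilt 0.0005 j1,6 [-0.55 -0.42] gap 39.2
turn -0.002 (other way 3.140)  dx 0.4  dy 419.5  dz 110.9  [flip: dy,dz negated]
```

```bash
python3 -m pendant '[{"dx":0,"dy":20,"dz":5.3,"turn":0},{"dx":0,"dy":40,"dz":10.6,"turn":0},{"dx":0,"dy":40,"dz":10.6,"turn":0},{"dx":0,"dy":40,"dz":10.6,"turn":0},{"dx":0,"dy":40,"dz":10.6,"turn":0},{"dx":0,"dy":40,"dz":10.6,"turn":0},{"dx":0,"dy":40,"dz":10.6,"turn":0},{"dx":0,"dy":40,"dz":10.6,"turn":0},{"dx":0,"dy":40,"dz":10.6,"turn":0},{"dx":0,"dy":40,"dz":10.6,"turn":0},{"dx":0,"dy":39.5,"dz":10.2,"turn":0},{"dx":0,"dy":0,"dz":0,"turn":0},{"dx":0,"dy":0,"dz":0,"turn":0},{"dx":0,"dy":0,"dz":0,"turn":0}]' 20 40
python3 - <<'E'
from h import *
st,im=wr("pics/w5.png")
plan(625,119.5,107,-.133)
ci=viewer.camera_info("wrist");m=masks(im)
for r in range(95,150,5):
    c=np.where(m["blue"][r,230:410])[0]+230; print(r,len(c),(c.min(),c.max(),) if len(c) else "")
E
```

```text
clock: 14.75
position: [624.5, 119.0, 106.8]
orientation: [0.705, 0.046, 0.706, -0.046]
ft_force: [0.3, -0.3, -1.3]
finger_gap: 39.3
clk 14.8 pos [624.6 118.7 106.9] tilt 0.0005 j1,6 [0.19 0.32] gap 39.0
turn 0.001 (other way -3.141)  dx -0.1  dy 0.9  dz 0.3  [flip: dy,dz negated]
95 0 
100 0 
105 0 
110 0 
115 0 
120 0 
125 0 
130 67 (np.int64(289), np.int64(355))
135 66 (np.int64(289), np.int64(354))
140 65 (np.int64(290), np.int64(354))
145 65 (np.int64(290), np.int64(354))
```

View pics/w5.png

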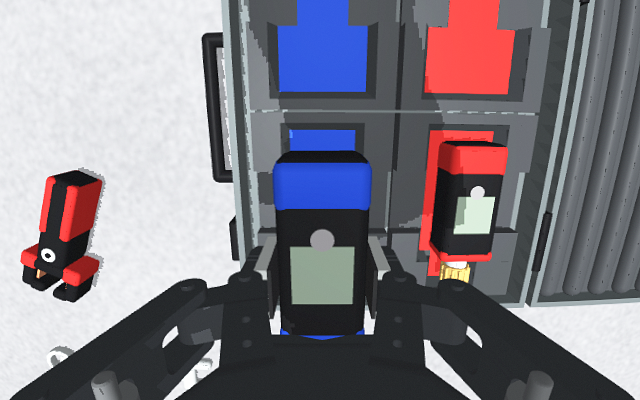

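The blue pocket's rear edge (289–355,130) is centred on the held probe (274–371). Red pressure still sits in its pocket. Lowering.

```bash
python3 -m pendant '[{"dx":20,"dy":0.3,"dz":1,"turn":0},{"dx":25,"dy":0,"dz":0,"turn":0},{"dx":20,"dy":0,"dz":0,"turn":0},{"dx":11,"dy":0,"dz":0,"turn":0},{"dx":6,"dy":0,"dz":0,"turn":0},{"dx":3,"dy":0,"dz":0,"turn":0},{"dx":1.5,"dy":0,"dz":0,"turn":0},{"dx":0,"dy":0,"dz":0,"turn":0},{"dx":0,"dy":0,"dz":0,"turn":0}]' 20 40;python3 -m pendant '[{"dx":1,"dy":0,"dz":0,"turn":0},{"dx":0,"dy":0,"dz":0,"turn":0},{"dx":0,"dy":0,"dz":0,"turn":0}]' 20 40
```

```text
clock: 15.7
position: [626.4, 119.9, 20.9]
orientation: [0.706, 0.047, 0.705, -0.047]
ft_force: [-0.6, -0.9, -0.0]
finger_gap: 38.8
clock: 16.0
position: [626.0, 119.9, 19.3]
orientation: [0.706, 0.047, 0.706, -0.047]
ft_force: [0.2, 0.1, -1.4]
finger_gap: 39.5
```

```bash
python3 -m pendant '[{"dx":0.7,"dy":0,"dz":0,"turn":0},{"dx":0.7,"dy":0,"dz":0,"turn":0},{"dx":0,"dy":0,"dz":0,"turn":0},{"dx":0,"dy":0,"dz":0,"turn":0}]' 20 40
```

```text
clock: 16.4
position: [626.1, 119.8, 18.7]
orientation: [0.706, 0.047, 0.705, -0.047]
ft_force: [-2.9, -0.3, 7.4]
finger_gap: 39.3
```

Contact (7 N). Release, rise and look.

```bash
python3 -m pendant '[{"dx":0,"dy":0,"dz":0,"turn":0},{"dx":0,"dy":0,"dz":0,"turn":0},{"dx":0,"dy":0,"dz":0,"turn":0},{"dx":0,"dy":0,"dz":0,"turn":0}]' 62 40; python3 -m pendant '[{"dx":-10,"dy":0,"dz":0,"turn":0},{"dx":-30,"dy":0,"dz":0,"turn":0},{"dx":-30,"dy":0,"dz":0,"turn":0},{"dx":-30,"dy":0,"dz":0,"turn":0},{"dx":0,"dy":0,"dz":0,"turn":0}]' 62 40;  python3 - <<'E'
from h import *
st,im=wr("pics/w6.png")
# red clamp from wrist+top
plan(618,-98,110,-.55)
t=topim("pics/top6.png")
cv2.imwrite("pics/top6c.png",cv2.cvtColor(cv2.resize(t[110:270,160:440],None,fx=2.8,fy=2.8,interpolation=cv2.INTER_CUBIC),cv2.COLOR_RGB2BGR))
E
```

```text
clock: 16.8
position: [626.0, 119.8, 17.7]
orientation: [0.705, 0.047, 0.706, -0.047]
ft_force: [0.2, 0.0, -0.7]
finger_gap: 62.0
clock: 17.3
position: [628.5, 120.2, 123.1]
orientation: [0.708, 0.048, 0.703, -0.046]
ft_force: [1.7, -0.6, 0.6]
finger_gap: 62.4
clk 17.35 pos [627.5 120.1 120.8] tilt 0.0048 j1,6 [0.19 0.32] gap 62.1
turn 0.417 (other way -2.724)  dx 10.8  dy -190.9  dz 105.8  [flip: dy,dz negated]
```

View pics/w6.png

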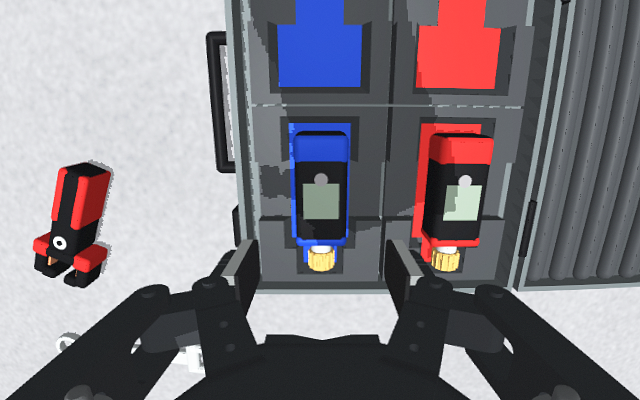

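View pics/top6c.png

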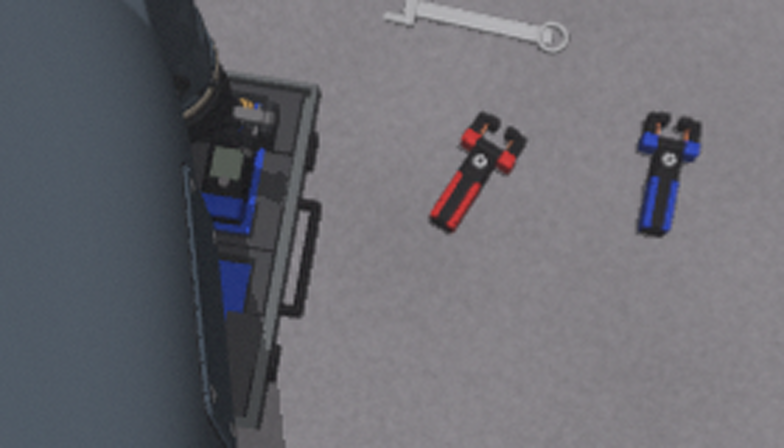

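Both pressure probes are seated (wrist view: nuts at (321,258) and (446,260), each in its own colour). Next is red clamp.

```bash
python3 -m pendant '[{"dx":0,"dy":0,"dz":0,"turn":0.14},{"dx":0,"dy":0,"dz":0,"turn":0.14},{"dx":0,"dy":0,"dz":0,"turn":0.137},{"dx":0,"dy":-20,"dz":11,"turn":0},{"dx":0,"dy":-38,"dz":22,"turn":0},{"dx":2,"dy":-38,"dz":22,"turn":0},{"dx":4,"dy":-38,"dz":22,"turn":0},{"dx":4,"dy":-38,"dz":22,"turn":0},{"dx":0,"dy":-20,"dz":9,"turn":0},{"dx":0,"dy":0,"dz":0,"turn":0},{"dx":0,"dy":0,"dz":0,"turn":0}]' 58 40;  python3 - <<'E'
from h import *
st,im=wr("pics/w7.png")
plan(620.4,-99.3,110,-.55)
E
```

```text
clock: 18.5
position: [617.2, -100.6, 106.9]
orientation: [0.68, 0.192, 0.681, -0.192]
ft_force: [0.1, 0.9, -0.3]
finger_gap: 58.0
clk 18.55 pos [617.4 -99.8 107.1] tilt 0.0015 j1,6 [-0.16  0.39] gap 58.0
turn 0.000 (other way -3.141)  dx -2.9  dy 2.0  dz 2.3  [flip: dy,dz negated]
```

View pics/w7.png

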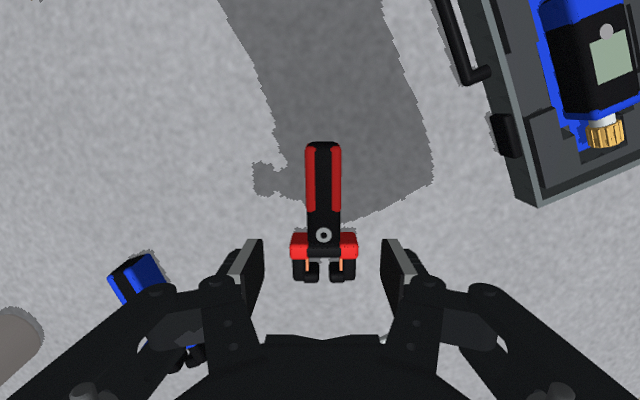

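Run:
```python
from h import *
st=arm.get_state(); ci=viewer.camera_info("wrist")
im=cv2.cvtColor(cv2.imread("pics/w7.png"),cv2.COLOR_BGR2RGB);m=masks(im)
a=m["red"]|m["black"]
for r in(150,170,200,215,240,250):
    c=np.where(a[r,270:375])[0]+270; print(r,c.min(),c.max(),rel(st,cast(ci,[[c.min(),r],[c.max(),r]],32,st)).tolist())
print([im[r,323].max() for r in range(136,152)],[im[r,310].max() for r in range(270,292,2)])
print(rel(st,cast(ci,[[323,142],[323,148],[323,232],[310,281],[310,275]],32,st)).tolist(),rel(st,cast(ci,[[310,281]],16,st)).tolist())
```

```text
150 305 340 [[-41.6, -11.8], [-41.6, 13.0]]
170 306 340 [[-27.2, -11.3], [-27.2, 13.2]]
200 306 340 [[-4.7, -11.6], [-4.8, 13.6]]
215 308 339 [[7.0, -10.2], [7.0, 13.0]]
240 291 356 [[27.3, -23.5], [27.3, 26.4]]
250 290 357 [[35.7, -24.5], [35.7, 27.5]]
[np.uint8(107), np.uint8(106), np.uint8(107), np.uint8(107), np.uint8(110), np.uint8(58), np.uint8(9), np.uint8(12), np.uint8(12), np.uint8(16), np.uint8(14), np.uint8(20), np.uint8(19), np.uint8(20), np.uint8(22), np.uint8(22)] [np.uint8(14), np.uint8(9), np.uint8(18), np.uint8(34), np.uint8(36), np.uint8(27), np.uint8(41), np.uint8(177), np.uint8(169), np.uint8(169), np.uint8(168)]
[[-47.2, 0.9], [-43.0, 1.0], [20.7, 1.1], [63.0, -9.3], [57.5, -9.2]] [[72.6, -10.0]]
```

```bash
python3 -m pendant '[{"dx":30,"dy":1.6,"dz":2.3,"turn":0},{"dx":30,"dy":0,"dz":0,"turn":0},{"dx":20,"dy":0,"dz":0,"turn":0},{"dx":15,"dy":0,"dz":0,"turn":0},{"dx":5,"dy":0,"dz":0,"turn":0},{"dx":0.5,"dy":0,"dz":0,"turn":0},{"dx":0,"dy":0,"dz":0,"turn":0}]' 58 40; python3 -m pendant '[{"dx":0,"dy":0,"dz":0,"turn":0},{"dx":0,"dy":0,"dz":0,"turn":0},{"dx":0,"dy":0,"dz":0,"turn":0},{"dx":0,"dy":0,"dz":0,"turn":0},{"dx":0,"dy":0,"dz":0,"turn":0},{"dx":0,"dy":0,"dz":0,"turn":0},{"dx":0,"dy":0,"dz":0,"turn":0}]' 10 40
```

```text
clock: 19.25
position: [621.1, -99.6, 7.9]
orientation: [0.681, 0.192, 0.68, -0.192]
ft_force: [-0.8, 0.4, -0.2]
finger_gap: 58.2
clock: 19.95
position: [621.2, -100.3, 8.2]
orientation: [0.681, 0.192, 0.68, -0.192]
ft_force: [-0.4, 0.5, 6.6]
finger_gap: 25.2
```

```bash
python3 -m pendant '[{"dx":-10,"dy":0,"dz":0,"turn":0},{"dx":-25,"dy":0,"dz":0,"turn":0},{"dx":-30,"dy":0,"dz":0,"turn":-0.14},{"dx":-25,"dy":0,"dz":0,"turn":-0.14},{"dx":-10,"dy":0,"dz":0,"turn":-0.137},{"dx":0,"dy":0,"dz":0,"turn":0},{"dx":0,"dy":0,"dz":0,"turn":0}]' 10 40
python3 - <<'E'
from h import *
plan(486.9,247.5,107,-.133)
E
```

```text
clock: 20.65
position: [620.3, -100.2, 107.2]
orientation: [0.705, 0.048, 0.706, -0.048]
ft_force: [0.4, 0.2, -1.4]
finger_gap: 25.4
clk 20.65 pos [ 620.3 -100.2  107.2] tilt 0.0002 j1,6 [-0.16 -0.02] gap 25.4
turn -0.004 (other way 3.138)  dx 0.2  dy 327.0  dz -178.4  [flip: dy,dz negated]
```

```bash
python3 -m pendant '[{"dx":0,"dy":18,"dz":-10,"turn":0},{"dx":0,"dy":36,"dz":-19.6,"turn":0},{"dx":0,"dy":36,"dz":-19.6,"turn":0},{"dx":0,"dy":36,"dz":-19.6,"turn":0},{"dx":0,"dy":36,"dz":-19.6,"turn":0},{"dx":0,"dy":36,"dz":-19.6,"turn":0},{"dx":0,"dy":36,"dz":-19.6,"turn":0},{"dx":0,"dy":36,"dz":-19.6,"turn":0},{"dx":0,"dy":36,"dz":-19.6,"turn":0},{"dx":0,"dy":21,"dz":-11,"turn":0},{"dx":0,"dy":0,"dz":0,"turn":0},{"dx":0,"dy":0,"dz":0,"turn":0},{"dx":0,"dy":0,"dz":0,"turn":0}]' 10 40
python3 - <<'E'
from h import *
st,im=wr("pics/w8.png")
plan(486.9,247.5,107,-.133)
ci=viewer.camera_info("wrist");m=masks(im)
for r in range(115,165,4):
    c=np.where(m["red"][r,230:410])[0]+230
    if len(c): print(r,len(c),c.min(),c.max(),rel(st,cast(ci,[[c.min(),r],[c.max(),r]],11,st)).tolist())
E
```

```text
clock: 21.95
position: [487.3, 246.8, 106.8]
orientation: [0.705, 0.047, 0.706, -0.048]
ft_force: [-0.5, -0.2, -1.2]
finger_gap: 24.9
clk 22.0 pos [487.5 246.6 107. ] tilt 0.0009 j1,6 [0.47 0.6 ] gap 25.1
turn -0.002 (other way 3.140)  dx -0.0  dy 0.8  dz -0.7  [flip: dy,dz negated]
131 48 298 345 [[-53.5, -18.5], [-53.6, 17.4]]
135 47 298 344 [[-50.5, -18.6], [-50.5, 16.6]]
139 47 298 344 [[-47.5, -18.6], [-47.5, 16.7]]
143 47 298 344 [[-44.4, -18.7], [-44.5, 16.8]]
147 47 298 344 [[-41.4, -18.8], [-41.4, 16.8]]
151 47 298 344 [[-38.3, -18.8], [-38.3, 16.9]]
155 9 298 344 [[-35.2, -18.9], [-35.2, 16.9]]
159 2 296 348 [[-32.0, -20.5], [-32.1, 20.1]]
163 2 294 350 [[-28.9, -22.1], [-28.9, 21.8]]
```

View pics/w8.png

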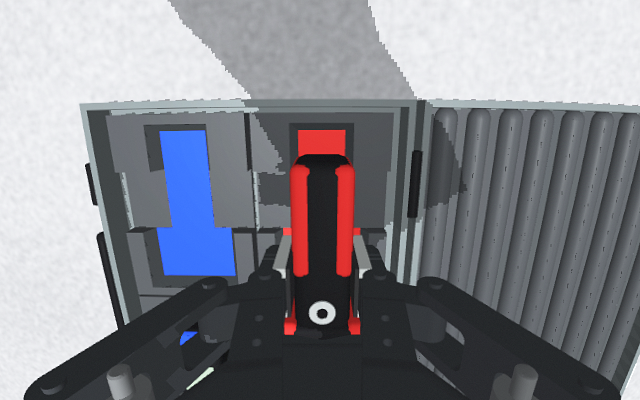

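The red clamp pocket's rear (298–345,130) is centred under the held grip (291–353). Lowering.

```bash
python3 -m pendant '[{"dx":20,"dy":0,"dz":0.6,"turn":0},{"dx":25,"dy":0,"dz":0,"turn":0},{"dx":20,"dy":0,"dz":0,"turn":0},{"dx":11,"dy":0,"dz":0,"turn":0},{"dx":6,"dy":0,"dz":0,"turn":0},{"dx":3,"dy":0,"dz":0,"turn":0},{"dx":1.5,"dy":0,"dz":0,"turn":0},{"dx":0,"dy":0,"dz":0,"turn":0},{"dx":0,"dy":0,"dz":0,"turn":0}]' 10 40;python3 -m pendant '[{"dx":0.7,"dy":0,"dz":0,"turn":0},{"dx":0,"dy":0,"dz":0,"turn":0},{"dx":0,"dy":0,"dz":0,"turn":0}]' 10 40
```

```text
clock: 22.9
position: [488.7, 247.6, 21.4]
orientation: [0.706, 0.047, 0.705, -0.047]
ft_force: [0.0, -0.9, -1.2]
finger_gap: 25.2
clock: 23.2
position: [488.3, 247.4, 20.3]
orientation: [0.706, 0.047, 0.705, -0.047]
ft_force: [0.3, 0.3, -1.2]
finger_gap: 25.0
```

```bash
python3 -m pendant '[{"dx":0.6,"dy":0,"dz":0,"turn":0},{"dx":0.6,"dy":0,"dz":0,"turn":0},{"dx":0.3,"dy":0,"dz":0,"turn":0},{"dx":0,"dy":0,"dz":0,"turn":0},{"dx":0,"dy":0,"dz":0,"turn":0}]' 10 40
```

```text
clock: 23.7
position: [488.3, 247.4, 19.2]
orientation: [0.706, 0.047, 0.705, -0.047]
ft_force: [-3.2, -1.8, 6.6]
finger_gap: 25.2
```

```bash
python3 -m pendant '[{"dx":0,"dy":0,"dz":0,"turn":0},{"dx":0,"dy":0,"dz":0,"turn":0},{"dx":0,"dy":0,"dz":0,"turn":0},{"dx":0,"dy":0,"dz":0,"turn":0}]' 50 40; python3 -m pendant '[{"dx":-10,"dy":0,"dz":0,"turn":0},{"dx":-30,"dy":0,"dz":0,"turn":0},{"dx":-30,"dy":0,"dz":0,"turn":0},{"dx":-30,"dy":0,"dz":0,"turn":0},{"dx":0,"dy":0,"dz":0,"turn":0}]' 50 40;  python3 - <<'E'
from h import *
st,im=wr("pics/w9.png")
plan(621,-287,110,-.17)
t=topim("pics/top9.png");ci=viewer.camera_info("top")
m=masks(t); b=m["blue"].astype(np.uint8)
for z in(32,16):
  pass
g=((m["blue"]|(t.max(2)<62))).astype(np.uint8);g=cv2.morphologyEx(g,cv2.MORPH_CLOSE,np.ones((3,3)));g[:,:375]=0;g[:,425:]=0;g[:140]=0;g[200:]=0
P=cast(ci,np.argwhere(g)[:,::-1],16)
# grip part only, x< 640
Q=P[P[:,0]<635]
for lo in range(570,690,8):
    q=P[(P[:,0]>=lo)&(P[:,0]<lo+8)]
    if len(q): print(lo+4,q[:,1].min().round(1),q[:,1].max().round(1),((q[:,1].min()+q[:,1].max())/2).round(1))
cv2.imwrite("pics/bc9.png",cv2.cvtColor(cv2.resize(t[130:220,350:450],None,fx=6,fy=6,interpolation=cv2.INTER_CUBIC),cv2.COLOR_RGB2BGR))
E
```

```text
clock: 24.1
position: [488.3, 247.4, 18.5]
orientation: [0.705, 0.047, 0.706, -0.047]
ft_force: [0.2, -0.2, 0.6]
finger_gap: 50.3
clock: 24.6
position: [490.4, 248.5, 123.3]
orientation: [0.708, 0.048, 0.703, -0.046]
ft_force: [0.3, -0.5, -0.2]
finger_gap: 49.9
clk 24.65 pos [489.6 248.  121.2] tilt 0.0045 j1,6 [0.47 0.6 ] gap 49.8
turn 0.037 (other way -3.104)  dx 11.2  dy -505.1  dz 220.1  [flip: dy,dz negated]
574 -281.9 -263.5 -272.7
582 -287.2 -263.5 -275.3
590 -289.9 -263.5 -276.7
598 -290.0 -266.2 -278.1
606 -292.7 -266.3 -279.5
614 -292.8 -269.0 -280.9
622 -295.5 -269.1 -282.3
630 -295.6 -269.1 -282.4
638 -298.4 -271.8 -285.1
646 -301.1 -271.8 -286.5
654 -314.6 -274.6 -294.6
662 -317.3 -264.0 -290.6
670 -317.5 -264.0 -290.8
678 -317.6 -266.8 -292.2
686 -312.3 -266.8 -289.6
```

View pics/w9.png

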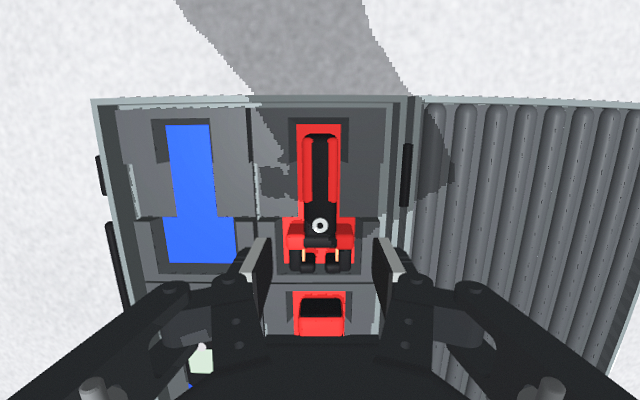

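Red clamp is seated and centred: jaws at (320,262), grip at (320,170), margins even. Now blue clamp, with point about (622,-282), yaw about -0.17.

```bash
python3 -m pendant '[{"dx":0,"dy":0,"dz":0,"turn":0.037},{"dx":0,"dy":-20,"dz":8.8,"turn":0},{"dx":0,"dy":-40,"dz":17.6,"turn":0},{"dx":0,"dy":-40,"dz":17.6,"turn":0},{"dx":0,"dy":-40,"dz":17.6,"turn":0},{"dx":0,"dy":-40,"dz":17.6,"turn":0},{"dx":0,"dy":-40,"dz":17.6,"turn":0},{"dx":0,"dy":-40,"dz":17.6,"turn":0},{"dx":0,"dy":-40,"dz":17.6,"turn":0},{"dx":0,"dy":-40,"dz":17.6,"turn":0},{"dx":0,"dy":-40,"dz":17.6,"turn":0},{"dx":2,"dy":-40,"dz":17.6,"turn":0},{"dx":4,"dy":-40,"dz":17.6,"turn":0},{"dx":4,"dy":-40,"dz":17.6,"turn":0},{"dx":0,"dy":0,"dz":0,"turn":0},{"dx":0,"dy":0,"dz":0,"turn":0}]' 58 40;  python3 - <<'E'
from h import *
st,im=wr("pics/w10.png")
plan(622.5,-282.4,110,-.17)
ci=viewer.camera_info("wrist");m=masks(im)
a=m["blue"]|m["black"]
for r in(150,170,190,210,240,250):
    c=np.where(a[r,270:375])[0]+270
    if len(c):print(r,c.min(),c.max(),rel(st,cast(ci,[[c.min(),r],[c.max(),r]],32,st)).tolist())
e=[r for r in range(110,200) if im[r,322].max()<40]; print("back row",e[0],rel(st,cast(ci,[[322,e[0]]],32,st)))
E
```

```text
clock: 26.3
position: [619.6, -283.3, 106.5]
orientation: [0.703, 0.061, 0.706, -0.06]
ft_force: [-0.6, 1.1, 0.1]
finger_gap: 58.2
clk 26.35 pos [ 619.7 -282.3  107.1] tilt 0.0028 j1,6 [-0.43 -0.26] gap 58.4
turn -0.000 (other way 3.141)  dx -2.9  dy 0.4  dz 2.8  [flip: dy,dz negated]
150 307 340 [[-41.8, -10.6], [-41.8, 12.7]]
170 306 341 [[-27.5, -11.5], [-27.5, 13.6]]
190 306 340 [[-12.7, -11.7], [-12.7, 13.1]]
210 306 339 [[2.7, -11.9], [2.7, 12.7]]
240 290 353 [[26.9, -24.5], [26.9, 23.8]]
250 288 356 [[35.3, -26.3], [35.2, 26.4]]
back row 144 [[-46.  -0.]]
```

View pics/w10.png

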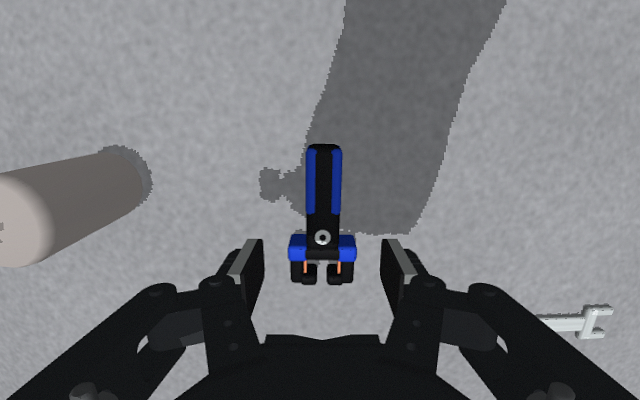

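Blue clamp is centred: grip (306–341,150–230), jaws (288–356,250). The bottle and wrench are well clear.

```bash
python3 -m pendant '[{"dx":30,"dy":0.8,"dz":3,"turn":0},{"dx":30,"dy":0,"dz":0,"turn":0},{"dx":20,"dy":0,"dz":0,"turn":0},{"dx":15,"dy":0,"dz":0,"turn":0},{"dx":5,"dy":0,"dz":0,"turn":0},{"dx":0.5,"dy":0,"dz":0,"turn":0},{"dx":0,"dy":0,"dz":0,"turn":0}]' 58 40; python3 -m pendant '[{"dx":0,"dy":0,"dz":0,"turn":0},{"dx":0,"dy":0,"dz":0,"turn":0},{"dx":0,"dy":0,"dz":0,"turn":0},{"dx":0,"dy":0,"dz":0,"turn":0},{"dx":0,"dy":0,"dz":0,"turn":0},{"dx":0,"dy":0,"dz":0,"turn":0},{"dx":0,"dy":0,"dz":0,"turn":0}]' 10 40
```

```text
clock: 27.05
position: [624.1, -281.8, 8.9]
orientation: [0.705, 0.06, 0.704, -0.06]
ft_force: [-0.2, 0.8, -0.4]
finger_gap: 58.1
clock: 27.75
position: [624.3, -282.6, 9.1]
orientation: [0.705, 0.06, 0.704, -0.06]
ft_force: [0.2, 0.9, 6.3]
finger_gap: 25.3
```

```bash
python3 -m pendant '[{"dx":-10,"dy":0,"dz":0,"turn":0},{"dx":-25,"dy":0,"dz":0,"turn":0},{"dx":-30,"dy":0,"dz":0,"turn":-0.037},{"dx":-25,"dy":0,"dz":0,"turn":0},{"dx":-10,"dy":0,"dz":0,"turn":0},{"dx":0,"dy":0,"dz":0,"turn":0},{"dx":0,"dy":0,"dz":0,"turn":0}]' 10 40
python3 - <<'E'
from h import *
plan(472.8,139.8,107,-.133)
E
```

```text
clock: 28.45
position: [623.2, -282.1, 107.1]
orientation: [0.705, 0.047, 0.706, -0.047]
ft_force: [-0.0, 0.4, -0.3]
finger_gap: 25.4
clk 28.45 pos [ 623.2 -282.1  107.1] tilt 0.0014 j1,6 [-0.43 -0.29] gap 25.4
turn 0.000 (other way -3.141)  dx 0.1  dy 398.3  dz -205.0  [flip: dy,dz negated]
```

```bash
python3 -m pendant '[{"dx":0,"dy":20,"dz":-10.3,"turn":0},{"dx":0,"dy":38,"dz":-19.5,"turn":0},{"dx":0,"dy":38,"dz":-19.5,"turn":0},{"dx":0,"dy":38,"dz":-19.5,"turn":0},{"dx":0,"dy":38,"dz":-19.5,"turn":0},{"dx":0,"dy":38,"dz":-19.5,"turn":0},{"dx":0,"dy":38,"dz":-19.5,"turn":0},{"dx":0,"dy":38,"dz":-19.5,"turn":0},{"dx":0,"dy":38,"dz":-19.5,"turn":0},{"dx":0,"dy":38,"dz":-19.5,"turn":0},{"dx":0,"dy":36,"dz":-19,"turn":0},{"dx":0,"dy":0,"dz":0,"turn":0},{"dx":0,"dy":0,"dz":0,"turn":0},{"dx":0,"dy":0,"dz":0,"turn":0}]' 10 40
python3 - <<'E'
from h import *
st,im=wr("pics/w11.png")
plan(472.8,139.8,107,-.133)
ci=viewer.camera_info("wrist");m=masks(im)
for r in range(124,156,3):
    c=np.where(m["blue"][r,230:410])[0]+230
    if len(c): print(r,len(c),c.min(),c.max(),rel(st,cast(ci,[[c.min(),r],[c.max(),r]],11,st)).tolist())
E
```

```text
clock: 29.85
position: [473.1, 138.6, 107.3]
orientation: [0.705, 0.047, 0.706, -0.047]
ft_force: [0.5, 0.5, -1.5]
finger_gap: 24.8
clk 29.9 pos [473.3 138.4 107.5] tilt 0.0012 j1,6 [0.28 0.42] gap 25.4
turn -0.001 (other way 3.141)  dx 0.5  dy 1.4  dz -0.7  [flip: dy,dz negated]
130 48 299 346 [[-54.3, -17.8], [-54.3, 18.1]]
133 48 299 346 [[-52.0, -17.8], [-52.0, 18.2]]
136 47 300 346 [[-49.7, -17.1], [-49.8, 18.2]]
139 47 300 346 [[-47.5, -17.1], [-47.5, 18.3]]
142 47 300 346 [[-45.2, -17.2], [-45.2, 18.3]]
145 47 300 346 [[-42.9, -17.2], [-42.9, 18.4]]
148 47 300 346 [[-40.6, -17.3], [-40.6, 18.4]]
151 47 300 346 [[-38.2, -17.3], [-38.3, 18.5]]
154 47 300 346 [[-35.9, -17.3], [-35.9, 18.5]]
```

View pics/w11.png

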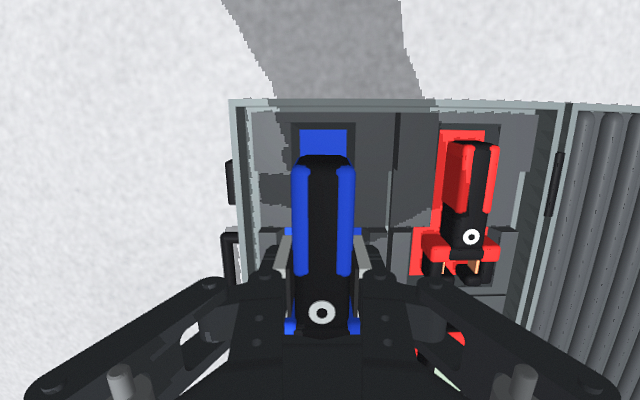

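The blue clamp pocket's rear (299–346,130) lies under the held blue clamp (292–354), with red clamp seated beside it. Lowering with a 1 mm side trim.

```bash
python3 -m pendant '[{"dx":20,"dy":1,"dz":0.5,"turn":0},{"dx":25,"dy":0,"dz":0,"turn":0},{"dx":20,"dy":0,"dz":0,"turn":0},{"dx":11,"dy":0,"dz":0,"turn":0},{"dx":6,"dy":0,"dz":0,"turn":0},{"dx":3,"dy":0,"dz":0,"turn":0},{"dx":1,"dy":0,"dz":0,"turn":0},{"dx":0,"dy":0,"dz":0,"turn":0},{"dx":0,"dy":0,"dz":0,"turn":0}]' 10 40;python3 -m pendant '[{"dx":0.7,"dy":0,"dz":0,"turn":0},{"dx":0,"dy":0,"dz":0,"turn":0},{"dx":0,"dy":0,"dz":0,"turn":0}]' 10 40
```

```text
clock: 30.8
position: [474.5, 140.4, 22.7]
orientation: [0.706, 0.047, 0.705, -0.047]
ft_force: [-0.3, 1.0, -1.1]
finger_gap: 25.3
clock: 31.1
position: [474.0, 140.3, 21.5]
orientation: [0.706, 0.047, 0.706, -0.047]
ft_force: [-0.7, 0.3, -1.2]
finger_gap: 25.0
```

```bash
python3 -m pendant '[{"dx":0.6,"dy":0,"dz":0,"turn":0},{"dx":0.6,"dy":0,"dz":0,"turn":0},{"dx":0.5,"dy":0,"dz":0,"turn":0},{"dx":0,"dy":0,"dz":0,"turn":0},{"dx":0,"dy":0,"dz":0,"turn":0}]' 10 40
```

```text
clock: 31.6
position: [474.0, 140.2, 20.1]
orientation: [0.706, 0.047, 0.705, -0.047]
ft_force: [-1.7, -0.8, 5.8]
finger_gap: 25.3
```

Contact. Release, rise, then back off to see everything.

```bash
python3 -m pendant '[{"dx":0,"dy":0,"dz":0,"turn":0},{"dx":0,"dy":0,"dz":0,"turn":0},{"dx":0,"dy":0,"dz":0,"turn":0},{"dx":0,"dy":0,"dz":0,"turn":0}]' 50 40; python3 -m pendant '[{"dx":-10,"dy":0,"dz":0,"turn":0},{"dx":-30,"dy":0,"dz":0,"turn":0},{"dx":-30,"dy":0,"dz":0,"turn":0},{"dx":-30,"dy":0,"dz":0,"turn":0},{"dx":-30,"dy":0,"dz":0,"turn":0},{"dx":-30,"dy":0,"dz":0,"turn":0},{"dx":0,"dy":0,"dz":0,"turn":0},{"dx":0,"dy":0,"dz":0,"turn":0}]' 50 40
python3 - <<'E'
from h import *
wr("pics/w12.png")
E
python3 -m pendant '[{"dx":0,"dy":-25,"dz":0,"turn":0},{"dx":0,"dy":-40,"dz":-5,"turn":0},{"dx":0,"dy":-40,"dz":-10,"turn":0},{"dx":0,"dy":-40,"dz":-10,"turn":0},{"dx":0,"dy":-40,"dz":-10,"turn":0},{"dx":0,"dy":-40,"dz":-10,"turn":0},{"dx":0,"dy":-40,"dz":-10,"turn":0},{"dx":0,"dy":-40,"dz":-10,"turn":0},{"dx":0,"dy":-40,"dz":-10,"turn":0},{"dx":0,"dy":0,"dz":0,"turn":0},{"dx":0,"dy":0,"dz":0,"turn":0},{"dx":0,"dy":0,"dz":0,"turn":0}]' 50 40
python3 - <<'E'
from h import *
t=topim("pics/top12.png")
cv2.imwrite("pics/case12.png",cv2.cvtColor(cv2.resize(t[120:270,155:285],None,fx=4,fy=4,interpolation=cv2.INTER_CUBIC),cv2.COLOR_RGB2BGR))
s=viewer.get_image("scene");cv2.imwrite("pics/scene12.png",cv2.cvtColor(cv2.resize(s[110:230,300:500],None,fx=4,fy=4,interpolation=cv2.INTER_CUBIC),cv2.COLOR_RGB2BGR))
o=cv2.cvtColor(cv2.imread("pics/top0.png"),cv2.COLOR_BGR2RGB)
d=cv2.absdiff(o,t).max(2); print("wrench diff",d[95:135,290:370].max(),"bottle diff",d[170:212,440:495].max())
E
```

```text
clock: 32.0
position: [474.0, 140.2, 19.7]
orientation: [0.706, 0.047, 0.706, -0.047]
ft_force: [-0.7, -0.2, 0.1]
finger_gap: 50.1
clock: 32.8
position: [474.3, 140.3, 180.6]
orientation: [0.706, 0.047, 0.705, -0.047]
ft_force: [-0.2, 0.3, -0.2]
finger_gap: 50.0
clock: 34.05
position: [353.8, -191.1, 179.1]
orientation: [0.705, 0.047, 0.706, -0.047]
ft_force: [-0.0, -0.0, -0.9]
finger_gap: 50.2
wrench diff 12 bottle diff 11
```

View pics/w12.png

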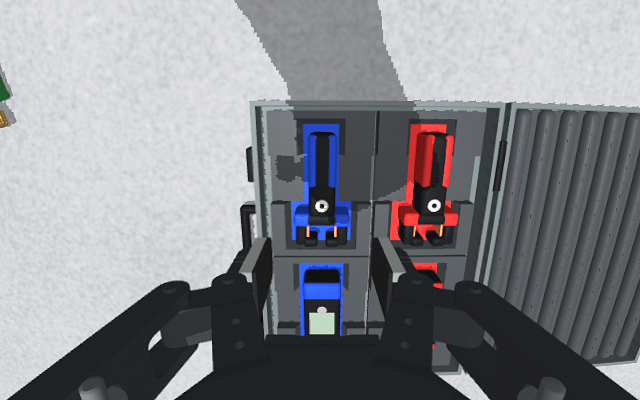

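View pics/case12.png

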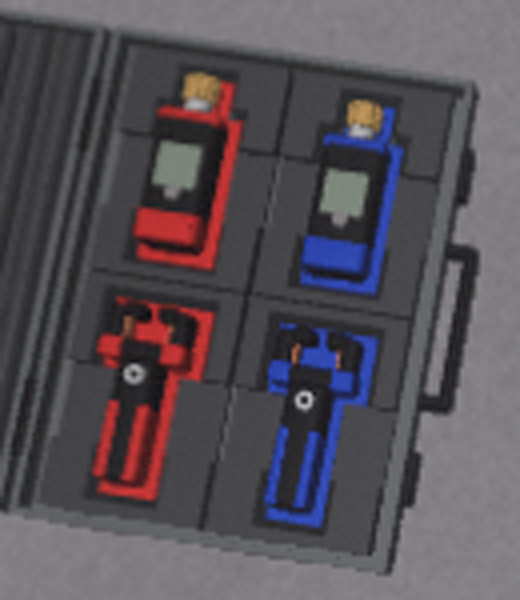

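View pics/scene12.png

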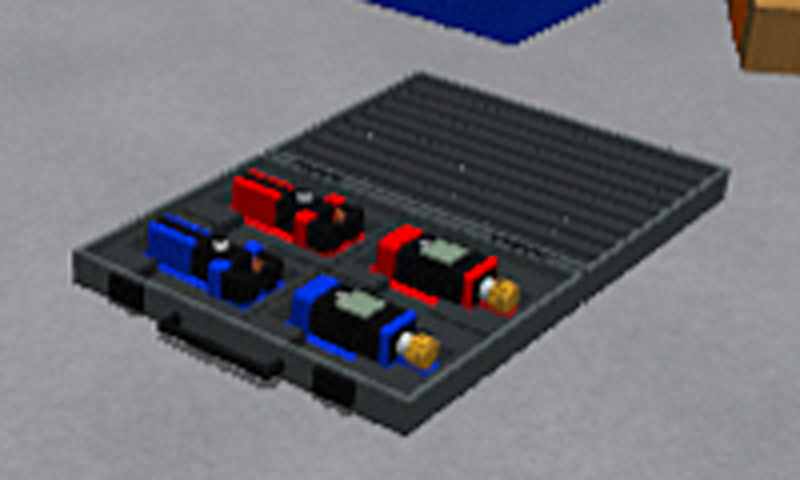

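All four lie flat in their own pockets with the noses and jaws at the right end. The leftward shift in the top crop is parallax; each wrist view taken right after a placing showed even margins. The wrench and bottle are pixel-unchanged. Handing in.

Run:
```python
from h import *
print(arm.get_state()["clock"]); print(arm.job_done())
```

```text
34.15
the job is handed in; nothing more can be done
None
```

I packed all four probes into their own pockets and handed the job in at about 34 s of the 102 s limit; it reported no verdict. They went in as red pressure, blue pressure, red clamp, blue clamp. I lowered each one until the wrist felt 5–7 N from the floor, and only then let go.

- **Seating:** the last wrist, top and scene pictures show each probe flat in the pocket of its own colour and outline, nose or jaws at the right end. Margins were even in the wrist view taken after each release. I did not measure the final positions or tilts as numbers.
- **Bystanders:** the before and after top pictures match around the wrench and bottle, and the green probe was left alone. The gripper was clear of everything at hand-in.
- **Disagreements:**
  - The top and wrist cameras differed by about 1–2 mm, so I used values between them.
  - My first heading for the blue clamp (-0.04 rad) was wrong. I re-measured it along the grip as -0.17 rad before reaching.
  - The pocket floors measured about 5 mm of play on each side, which is looser than I first read the description.

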